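Fit the detachable handle and draw the pan to the simmer plate

ROBOT

A 6-joint arm with a two-finger parallel gripper is mounted at the origin on the work surface. World frame = base frame: x ahead of the robot, y to its left, z up, the work surface at z = 0. Lengths are in m, angles in rad, forces in N, time in s.
With the tool pointing down it reaches from about 0.225 to 0.875 m from the base axis. Payload 3.4 kg.
Tool frame: the origin (TCP) lies at the very end of the fingers, on their centre line; the grasp point (between the pads) lies 19 mm behind it; z points along the fingers, y is the line along which they close (so a half turn about z gives the same grasp; the last joint's range is limited). The gripper opens to 85 mm and grips with 20 to 120 N. Pads are 22 mm wide; open, the fingers measure 114 mm over their backs; the gripper's body (76 mm by 85 mm) begins 54 mm behind the grasp point. The pads swing forward as they close: fully open they stand 13 mm farther back than shut.
Start: joints at [-1.301, 0.276, 1.505, -0, 1.361, -0.121], TCP at [0.219, -0.532, 0.231] pointing down, gripper open.
Joint ranges: [-2.89, 2.89], [-0.75, 2.08], [0.22, 2.7], [-1.18, 4.32], [0.11, 2.71], [-2.7, 2.7]. Speed limits (rad/s): [2.57, 2.57, 3.14, 3.14, 3.14, 3.14].

INTERFACE

Orientations are given as a unit quaternion [w, x, y, z].
In Python, from rig import readout, vision, manip gives the robot as it stands.
- The arm moves only by the shell command python3 -m handwheel 'ROWS' [FORCE]. ROWS is JSON, a list of rows, each a list of 3 entries, a list of its own where there are three numbers: the shift along the tool's x, y, z in mm, then the turn, a rotation vector about the tool's x, y, z in units of 6 degrees (1.0 is 6 degrees), then the closure, from -1 (fully open) to 1 (shut), so that 0 is half open. A call has 1 to 20 rows; each row shifts and turns the commanded pose from where the row before left it, along the tool's axes as they then stand; what a row does not reach is not made up. A row lasts 1/8 s, in which the tool goes at most 62.5 mm and 10.7 degrees, less where a joint would pass 70% of its speed; a pose out of reach is approached as far as the arm can. A call is refused whole if a number of a shift passes 62.5 or a number of a turn 1, either way. A call with a gripper value outside its range is refused whole. The fingers move at their own pace and stop on an object; FORCE is the grip in N (left out, the last holds). Time passes only in rows, so rows that do not move let the fingers close. It gives the time, the measured TCP pose, the force, the opening and the grip force at its end, in the units of the state.
- readout.get_state(): the state, without advancing time (a new reading comes with each control period).
- vision.get_image(name): name is "scene" or "top"; returns the picture (420x560x3 uint8, blue, green, red); there is no depth.
- vision.camera_params(name): a dict with "intrinsics" (3x3 intrinsics, pixels), "rvec" (rotation vector, rad) and "tvec" (3), from world to camera coordinates, as OpenCV has them. Camera axes: x right, y down, z forward; pixel columns grow to the right and rows downward; lengths in m; the calibration is good to about 2 mm. A picture is of the moment at which its call begins. camera_params takes no time and is no camera call.
- manip.sign_off(): hands the job in; it is judged then, once.
The state is a dict: "clock": time; "qpos": joint angles; "qd": joint speeds; "effort": joint torques, N m; "position": TCP position; "ee_rot": TCP orientation; "contact_force": force on the tool from outside, world axes, zero at the start; "moment": the same for the moment, N m; "width": finger opening in m; "gripper_force": force on a finger pad.
Only numpy, scipy, OpenCV 4.12 (cv2) and the standard library are available. Lean on these libraries where they do the work, as an engineer would, in place of code of your own. Each camera call takes 0.05 s, during which the arm holds its last target. There are 200 camera calls.

TASK

The pan on the hot plate has lost its handle: take the loose black-and-steel tube handle from the counter and slide it onto the pan's knocked-askew stub, pressing firmly but never ramming or forcing it, until the red spring button pops up through its hole and locks. Then draw the pan by that handle along the range top to the middle of the other plate, the simmer plate with the white dot, keeping it flat on the range, and let go. Leave everything else where it is.

Things in the scene. Friction and masses are not known exactly. Their poses are not given: they have to be found in the camera images.
- pan: straight-sided aluminium pan, 180 mm across, 68 mm high, about 0.9 kg, loose and flat on the range. Origin: centre of its underside; z up; x points out through the middle of the bracket of its stub. It slides under 2 to 5 N, less than the button needs, so when pushed it slips back to the pot bar before it holds. Keep it flat (7 degrees at most)
- button (a joint): red spring button in the top of the stub that juts from the pan: 0 when up (5.5 mm above the stub), 0.0062 m fully down; 4.5 mm down inside the tube. Its slope (foot 28 mm from the bracket face) faces the tip, its square side (15.5 mm) the pan. The tube rides over it at 6 to 10 N along the stub; when it pops up the push drops, the tube goes 2 mm on to the bracket and cannot be pulled off
- bracket (a point): middle of the riveted steel bracket on the pan's wall, 90 mm out along the pan's x axis, 45 mm above its underside. Its flat face (44 x 34 mm) stops the handle 10 mm further out. From it juts the stub: 22 mm wide, 16 high, 60 long, last 6 mm tapering to 19 x 12. Knocks have turned bracket and stub about this point up to 0.16 rad to either side of the pan's x axis; how far is not measured: look or feel
- handle: loose handle lying hole up on the counter, 190 mm long, 30 mm wide, 24 mm high, 0.18 kg: a black grip with a wire ring at its end, and an 80 mm steel tube (inside 24 x 18 mm: 1 mm of play round the stub). Origin: on the underside at mid-length (balance point, in the black grip); x towards the open mouth, z up. Fitted, its x axis is opposite to the pan's
- handle_mouth (a point): middle of the handle's open mouth: 95 mm along the handle's x axis, 12 mm above its underside. The hole for the button, 15 x 12 mm, lies in the top 13.5 to 28.5 mm back from the mouth. Fitted, the mouth is 0 to 2 mm from the bracket face. A push of 15 N suffices; 40 N between handle and pan is forcing it
- range: fixed dark green-grey enamelled range top, 340 x 420 mm, its flat top 40 mm above the counter. Origin at counter level; its y axis runs from the simmer plate (white dot, y = -55 mm) to the hot plate (y = +105 mm) where the pan stands, x axis within 0.12 rad of -y. Behind the pan a 12 mm pot bar, 30 mm above the top, is clamped anywhere 2 to 25 mm from it (not measured). A guard rail runs along x = +158 mm
- simmer (a point): centre of the simmer plate (dark disc, white dot) on the range top; the pan's final place
- salt: aluminium salt shaker, 42 mm across, 69 mm high, on the range's far corner near the simmer plate; origin under its centre; leave it
- spoon: wooden spoon lying on the counter beside the handle, 220 mm; origin under its middle, x along it; leave it
- turner: spatula lying on the counter beside the handle, 240 mm; origin under its middle, x along it; leave it
- lid: aluminium pan lid, 188 mm across, 38 mm high, on the counter; origin under its centre; leave it
- tin: yellow food tin, 72 mm across, 100 mm high; origin under its centre; leave it
Mind the look-alikes: they are no part of the job. Leave any brown look-alike of the handle alone.

How it is judged:
On the way:
1. the handle is locked on the stub (mouth at the bracket, under 106 mm out from the pan's centre, button up in its hole) while the pan is still over 100 mm from the simmer plate's centre (x of handle_mouth in the frame of pan between 0.09 and 0.106 m and y of handle_mouth in the frame of pan between -0.012 and 0.012 m and z of handle_mouth in the frame of pan between 0.037 and 0.053 m and angle between the x axis of handle and the x axis of pan, either way round below 0.3 rad and value of joint button below 0.0012 m and horizontal distance between pan and simmer above 0.1 m), for 0.1 s.
At the end, for the whole second after the job is handed in: the pan stands flat and still on the range with its centre within 25 mm of the simmer plate's centre; the handle sits on the stub with its mouth at the bracket (within about 5 mm) and the button stands up in its hole (pressed less than 1.2 mm) (horizontal distance between pan and simmer below 0.025 m and height (world z) of pan below 0.044 m and angle between pan's own z axis and vertical below 0.05 rad and linear speed of pan below 0.01 m/s and linear speed of handle below 0.02 m/s and x of handle_mouth in the frame of pan between 0.09 and 0.106 m and y of handle_mouth in the frame of pan between -0.012 and 0.012 m and z of handle_mouth in the frame of pan between 0.037 and 0.053 m and angle between the x axis of handle and the x axis of pan, either way round below 0.3 rad and value of joint button below 0.0012 m); the robot touches nothing.
It fails at once if the handle is rammed or forced: more than 40 N between handle and pan (contact force between handle and pan above 40 N).
It fails at once if the pan is tipped by more than 0.12 rad or lifted more than 12 mm off the range top (angle between pan's own z axis and vertical above 0.12 rad or height (world z) of pan above 0.052 m).
It fails at once if the salt shaker, spoon, turner, lid or tin is moved by more than 30 mm (distance of any of salt, spoon, turner, lid, tin from where it was at the start of the episode above 0.03 m).
It also fails if it takes over 67 s, if anything falls off the work surface, if the arm or the gripper's body presses on something with over 40 N, if the wrist force passes 120 N, or if a joint passes its speed limit or range.

## Working session

There is one attempt and no reset: what is moved stays moved. The work goes in short steps, Python scripts to look and compute and a shell command to move; the robot and the scene stay as the last step left them, time stands still between calls to the robot, and variables do not carry over. Pictures are saved under pics/ and viewed, at most 13 in all, crops included, and the job is handed in when it is done.

```bash
mkdir -p pics
cat > h.py <<'E'
import numpy as np, cv2
from rig import readout, vision, manip
from scipy.spatial.transform import Rotation as R
def cam(n):
    p=vision.camera_params(n); return np.array(p["intrinsics"],float),cv2.Rodrigues(np.array(p["rvec"],float))[0],np.array(p["tvec"],float).ravel()
def ray(n,uv,z):
    K,Rm,t=cam(n); d=Rm.T@np.linalg.inv(K)@np.array([uv[0],uv[1],1.]); c=-Rm.T@t
    return c+d*(z-c[2])/d[2]
def proj(n,P):
    K,Rm,t=cam(n); q=K@(Rm@np.array(P,float)+t); return q[:2]/q[2]
def pose():
    s=readout.get_state(); q=s["ee_rot"]; return np.array(s["position"]),R.from_quat([q[1],q[2],q[3],q[0]]),s
E
python3 - <<'E'
from h import *
for n in("top","scene"):
    cv2.imwrite(f"pics/{n}0.png",cv2.resize(vision.get_image(n),(800,600),interpolation=cv2.INTER_CUBIC))
    K,Rm,t=cam(n);print(n,K.round(1).tolist(),(-Rm.T@t).round(3),Rm.round(2).tolist())
p,r,s=pose();print(s)
print(r.as_matrix().round(3))
E
```

```text
top [[517.7, 0.0, 292.5], [0.0, 517.7, 200.9], [0.0, 0.0, 1.0]] [ 0.183 -0.003  1.574] [[-0.11, -0.99, -0.01], [-0.97, 0.11, -0.2], [0.2, -0.02, -0.98]]
scene [[393.5, 0.0, 278.2], [0.0, 393.5, 219.1], [0.0, 0.0, 1.0]] [ 0.843 -0.512  0.782] [[0.81, 0.59, 0.01], [0.45, -0.61, -0.65], [-0.38, 0.53, -0.76]]
{'clock': 0.1, 'qpos': array([-1.30096606e+00,  2.76562924e-01,  1.50599408e+00, -3.01877032e-05,
        1.36070857e+00, -1.20960303e-01]), 'qd': array([-1.44663730e-04, -8.83596465e-04, -3.33340758e-03, -8.91311106e-05,
        1.15864375e-04,  9.54916346e-04]), 'effort': array([ 5.21462043e-04, -4.17702699e+01, -2.46406031e+01, -1.33490280e-04,
        5.83655928e-03,  1.65815828e-05]), 'position': array([ 0.21890983, -0.53119533,  0.2305134 ]), 'ee_rot': array([-8.33050768e-04,  9.80970043e-01,  1.94157346e-01, -7.69232154e-05]), 'contact_force': array([-0.38585879, -1.31861535,  0.39772135]), 'moment': array([-0.01507463, -0.00689718, -0.05946325]), 'gripper_force': 0.0, 'width': 0.08506213616795348}
[[ 0.925  0.381 -0.   ]
 [ 0.381 -0.925  0.002]
 [ 0.    -0.002 -1.   ]]
```

View pics/top0.png

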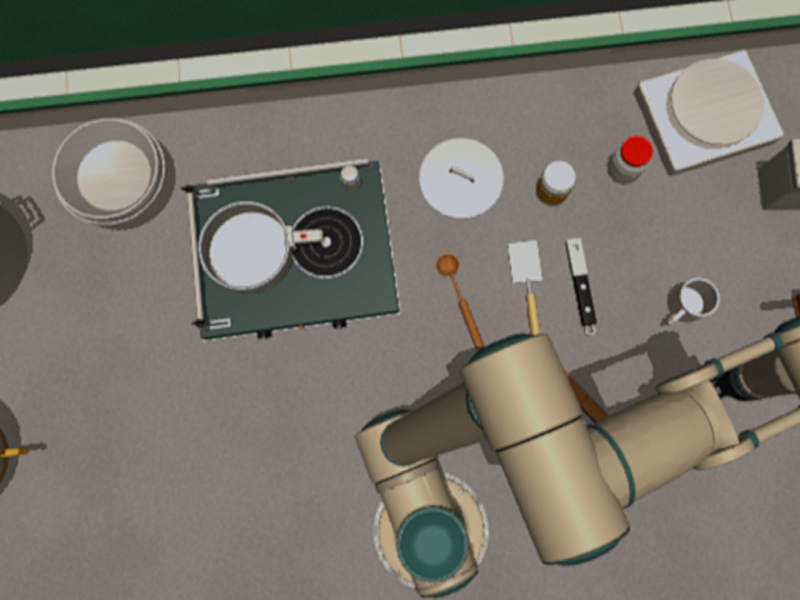

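View pics/scene0.png

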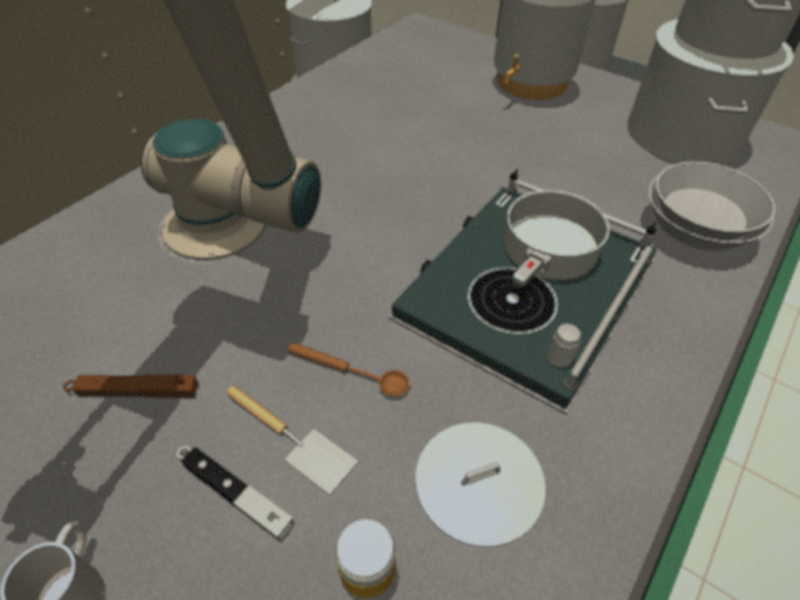

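Handle candidates in the top view:
- (581,285): black grip with a steel tube, wire ring and hole. This is the target, at scene (237,490).
- (588,398): brown look-alike, at scene (135,385).
- (530,290): turner.
- (465,310): spoon.

I choose the black-and-steel one. The stub has its red button at top (303,237), and the simmer dot is at (326,241).

Run:
```python
from h import *
t=vision.get_image("top");s=vision.get_image("scene")
C=cv2.INTER_CUBIC
cv2.imwrite("pics/pan1.png",cv2.resize(t[110:230,130:290],(800,600),interpolation=C))
a=cv2.resize(t[162:237,385:435],(400,600),interpolation=C)
b=cv2.resize(s[300:390,120:220],(400,360),interpolation=C)
c=np.zeros((600,800,3),np.uint8);c[:,:400]=a;c[:360,400:]=b
cv2.imwrite("pics/han1.png",c)
```

```text
(no output)
```

View pics/pan1.png

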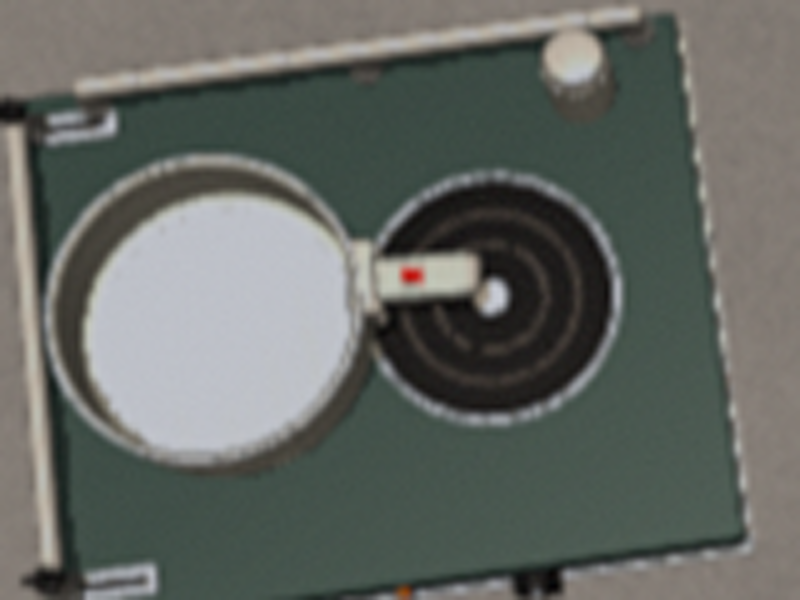

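View pics/han1.png

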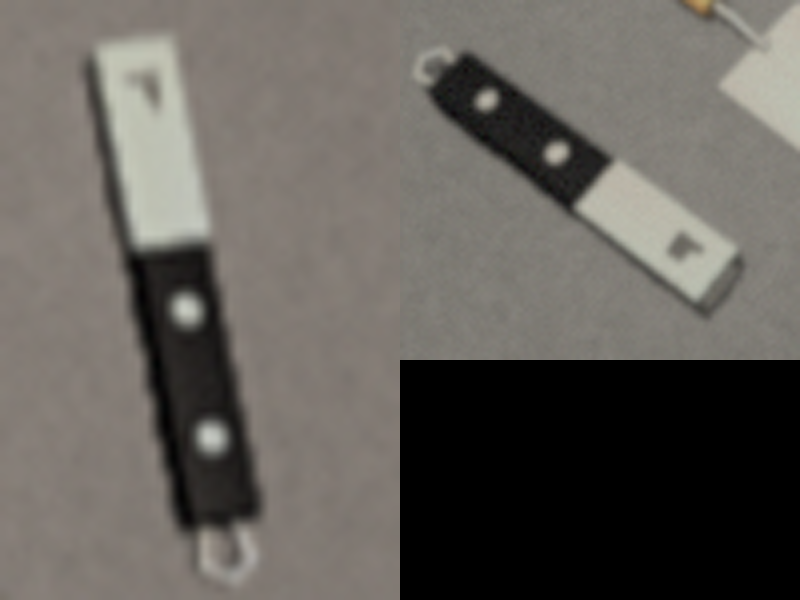

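Run:
```python
from h import *
H=lambda x,y,z=.024:ray("top",(385+x/8,162+y/8),z)
P=lambda x,y,z:ray("top",(130+x/5,110+y/5),z)
m=H(135,40.5);j=H(173,246);t=H(221,520)
print("mouth",m,"junc",j,"tail",t,"len",np.linalg.norm(m-t),np.linalg.norm(m-j),"w",np.linalg.norm(H(95,43)-H(175,38)))
d=m-t;print("yaw",np.arctan2(d[1],d[0]),"mid",(m+t)/2)
S=lambda x,y:ray("scene",(120+x/4,300+y/4),.024)
m2=(S(738,250)+S(700,302))/2;t2=(S(467,57)+S(432,95))/2;d=m2-t2
print("scene mouth",m2,"tail",t2,np.linalg.norm(d),"yaw",np.arctan2(d[1],d[0]))
tip=P(478,275,.093);base=P(378,277,.093);btn=P(412,275,.096);dot=P(492,297,.04)
d=tip-base
print("tip",tip,"base",base,np.linalg.norm(d),"yaw",np.arctan2(d[1],d[0]),"btn",btn,"dot",dot)
c=P(204,310,.108);print("pan c",c,"diam",np.linalg.norm(P(47,310,.108)-P(361,310,.108)), np.linalg.norm(P(204,153,.108)-P(204,467,.108)))
# range corners
a=P(672,14,.04);b=P(745,540,.04);d=b-a;print("range edge dir",np.arctan2(d[1],d[0]),np.linalg.norm(d))
d=c-dot;print("y axis dir",np.arctan2(d[1],d[0]),np.linalg.norm(d))
# scene pan
S=lambda x,y,z:ray("scene",(x*.7,y*.7),z)
print("scene dot",S(512,298,.04),"btn",S(531,265,.096),"pan rim c",S(557,223,.108))
print("brown z.024 mid",S(135,380,.024),"turner end",S(230,392,.015),"turner blade",S(320,461,0.005))
```

```text
mouth [ 0.56563685 -0.37879362  0.024     ] junc [ 0.48354536 -0.38047541  0.024     ] tail [ 0.37677632 -0.38166656  0.024     ] len 0.18888238270633792 0.08210871293226138 w 0.031033657884667557
yaw 0.015210767225820534 mid [ 0.47120658 -0.38023009  0.024     ]
scene mouth [ 0.72204068 -0.2651368   0.024     ] tail [ 0.55132264 -0.26299363  0.024     ] 0.17073149765496026 yaw -0.01255321842894249
tip [0.6155505  0.15512305 0.093     ] base [0.62122858 0.21414826 0.093     ] 0.05929769694935738 yaw -1.666698778982798 btn [0.61922071 0.19361124 0.096     ] dot [0.61611283 0.15350408 0.04      ]
pan c [0.60871226 0.31484582 0.108     ] diam 0.184077476977607 0.1900237563015802
range edge dir -3.1154221551418533 0.3375976838655139
y axis dir 1.6166331086538672 0.17524248485143565
scene dot [0.61715555 0.15296773 0.04      ] btn [0.6233829  0.19076898 0.096     ] pan rim c [0.6145564  0.30521908 0.108     ]
brown z.024 mid [ 0.21284691 -0.35055821  0.024     ] turner end [ 0.34555255 -0.27308715  0.015     ] turner blade [ 0.5352846  -0.27383938  0.005     ]
```

```bash
python3 -m handwheel '[[[36.3,-5.5,0],[0,0,0],-1],[[36.3,-5.5,0],[0,0,0],-1],[[36.3,-5.5,0],[0,0,0],-1],[[36.3,-5.5,0],[0,0,0],-1],[[36.3,-5.5,0],[0,0,0],-1],[[36.3,-5.5,0],[0,0,0],-1],[[36.3,-5.5,0],[0,0,0],-1],[[36.3,-5.5,0],[0,0,0],-1],[[0,0,25],[0,0,0.9],-1],[[0,0,25],[0,0,0.9],-1],[[0,0,25],[0,0,0.9],-1],[[0,0,25],[0,0,0.9],-1],[[0,0,0],[0,0,0],-1]]' 40
python3 - <<'E'
from h import *
S=lambda x,y:ray("scene",(120+(x-400)/4,300+y/4),.024)
m2=(S(738,250)+S(700,302))/2;t2=(S(467,57)+S(432,95))/2;d=m2-t2
print("scene mouth",m2,"tail",t2,np.linalg.norm(d),"yaw",np.arctan2(d[1],d[0]),(m2+t2)/2)
p,r,s=pose();print(p,r.as_matrix().round(3).tolist())
t=vision.get_image("top")
g=t[150:185,195:240].astype(int)
for y in range(154,176): print(y,[int(v) for v in t[y,200:232].mean(1)])
E
```

```text
clock: 1.82
position: [0.4696, -0.3791, 0.1291]
ee_rot: [-0.002, 1.0, 0.007, -0.002]
contact_force: [1.4, 0.2, 0.2]
width: 0.0856
gripper_force: 0.0
scene mouth [ 0.56848096 -0.37839544  0.024     ] tail [ 0.38481567 -0.38612167  0.024     ] 0.18382772754317836 yaw 0.04204215498861717 [ 0.47664831 -0.38225856  0.024     ]
[ 0.46955941 -0.37910506  0.12914406] [[1.0, 0.015, -0.004], [0.015, -1.0, 0.004], [-0.004, -0.004, -1.0]]
154 [64, 70, 68, 66, 67, 66, 71, 108, 146, 138, 91, 40, 20, 22, 25, 25, 26, 31, 40, 45, 47, 43, 38, 37, 32, 29, 30, 32, 30, 29, 29, 33]
155 [62, 67, 68, 66, 66, 67, 88, 128, 133, 88, 38, 22, 22, 25, 25, 25, 28, 41, 52, 49, 41, 38, 29, 27, 24, 23, 25, 26, 27, 24, 24, 25]
156 [58, 62, 64, 63, 65, 81, 119, 120, 86, 41, 19, 21, 24, 26, 24, 30, 41, 47, 47, 39, 31, 29, 27, 24, 25, 25, 27, 24, 26, 23, 29, 25]
157 [83, 83, 86, 85, 77, 106, 145, 103, 44, 22, 21, 25, 24, 24, 31, 40, 42, 39, 31, 27, 24, 23, 23, 27, 28, 28, 31, 31, 34, 30, 31, 30]
158 [137, 143, 150, 144, 110, 121, 128, 73, 23, 22, 22, 22, 25, 28, 38, 40, 35, 29, 23, 23, 22, 24, 29, 32, 39, 41, 41, 44, 51,
[... 1860 characters left out ...]
, 104]
171 [137, 153, 144, 162, 154, 137, 81, 28, 17, 21, 27, 28, 21, 20, 17, 13, 29, 48, 35, 17, 13, 17, 17, 17, 32, 81, 139, 185, 188, 168, 142, 75]
172 [139, 154, 124, 116, 113, 104, 84, 45, 16, 22, 37, 39, 21, 19, 19, 21, 33, 55, 46, 27, 19, 21, 28, 27, 23, 50, 102, 142, 139, 107, 77, 40]
173 [147, 156, 108, 68, 64, 73, 91, 55, 18, 24, 44, 52, 36, 25, 24, 25, 32, 52, 56, 39, 28, 28, 26, 26, 26, 31, 47, 66, 64, 45, 32, 27]
174 [145, 160, 103, 50, 44, 53, 72, 42, 10, 18, 41, 59, 41, 27, 26, 27, 30, 43, 53, 49, 30, 29, 28, 31, 25, 26, 26, 24, 24, 24, 27, 27]
175 [144, 153, 95, 50, 41, 31, 31, 20, 15, 22, 36, 54, 47, 30, 29, 28, 28, 33, 48, 55, 35, 30, 26, 27, 31, 29, 26, 29, 29, 29, 30, 29]
```

```bash
python3 -m handwheel '[[[1,-0.5,30],[0,0,0],-1],[[1,-0.5,30],[0,0,0],-1],[[0,0,30],[0,0,0],-1],[[0,0,20],[0,0,0],-1],[[0,0,14],[0,0,0],-1],[[0,0,0],[0,0,0],-1],[[0,0,0],[0,0,0],1],[[0,0,0],[0,0,0],1],[[0,0,0],[0,0,0],1],[[0,0,0],[0,0,0],1],[[0,0,0],[0,0,0],1],[[0,0,0],[0,0,0],1],[[0,0,0],[0,0,0],1]]' 60
python3 - <<'E'
from h import *
p,r,s=pose();print(p,r.as_matrix().round(3).tolist(),s["width"],s["gripper_force"])
T=lambda c,y,z:ray("top",(c,y),z)
a=T(208,165.23,.093);b=T(220,164.4,.093);d=b-a;print(a,b,"stub yaw",np.arctan2(d[1],d[0]))
tip=T(225,164.1,.093);face=T(204.5,165.5,.093);print(tip,face,np.linalg.norm(tip-face),"btn",T(212.3,164.9,.096))
print("w",np.linalg.norm(T(215,160.5,.093)-T(215,168.65,.093)))
print("dot",T(228.5,168.8,.04),"pan c",T(130+204/5-.4,110+310/5-.4,.108))
E
```

```text
clock: 3.5
position: [0.4734, -0.38, 0.0084]
ee_rot: [0.001, 1.0, 0.007, 0.001]
contact_force: [-1.2, 0.9, 5.8]
width: 0.0288
gripper_force: 61.2
[ 0.47338293 -0.37995873  0.00835047] [[1.0, 0.014, 0.001], [0.014, -1.0, -0.002], [0.001, 0.002, -1.0]] 0.028779302628144918 61.15548133850098
[0.6209204  0.20703399 0.093     ] [0.61931791 0.17145938 0.093     ] stub yaw -1.615811722235868
[0.61850981 0.15664505 0.093     ] [0.62130227 0.21741426 0.093     ] 0.060833336665611706 btn [0.61956046 0.19387958 0.096     ]
w 0.025027682894967908
dot [0.61797043 0.15302817 0.04      ] pan c [0.61005614 0.31592834 0.108     ]
```

```bash
python3 -m handwheel '[[[0,0,-25],[0,0,0],1],[[0,0,-35],[0,0,0],1],[[0,0,-45],[0,0,0],1],[[0,0,-45],[0,0,0],1],[[14.5,-40,0],[0,0,0],1],[[14.5,-40,0],[0,0,0],1],[[14.5,-40,0],[0,0,0],1],[[14.5,-40,0],[0,0,0],1],[[14.5,-40,0],[0,0,0],1],[[14.5,-40,0],[0,0,0],1],[[14.5,-40,0],[0,0,0],1],[[14.5,-40,0],[0,0,0],1],[[14.5,-40,0],[0,0,0],1],[[14.5,-40,0],[0,0,0],1],[[0,0,0],[0,0,-0.9],1],[[0,0,0],[0,0,-0.9],1],[[0,0,0],[0,0,-0.9],1]]' 80
python3 -m handwheel '[[[0,0,0],[0,0,-0.9],1],[[0,0,0],[0,0,-0.9],1],[[0,0,0],[0,0,-0.9],1],[[0,0,0],[0,0,-0.9],1],[[0,0,0],[0,0,-0.9],1],[[0,0,0],[0,0,-0.9],1],[[0,0,0],[0,0,-0.9],1],[[0,0,0],[0,0,-0.9],1],[[0,0,0],[0,0,-0.9],1],[[0,0,0],[0,0,-0.9],1],[[0,0,0],[0,0,-0.9],1],[[0,0,0],[0,0,-0.9],1],[[0,0,0],[0,0,-0.9],1],[[0,0,0],[0,0,0],1]]'
python3 - <<'E'
from h import *
p,r,s=pose();print(p,r.as_matrix().round(3).tolist(),s["width"],s["gripper_force"],s["contact_force"])
E
```

```text
clock: 5.62
position: [0.6116, 0.023, 0.1564]
ee_rot: [-0.0, 0.989, 0.15, -0.001]
contact_force: [1.1, -0.2, -1.1]
width: 0.0278
gripper_force: 79.8
clock: 7.38
position: [0.6116, 0.0226, 0.1566]
ee_rot: [-0.001, 0.725, 0.689, -0.001]
contact_force: [0.4, -0.5, -2.0]
width: 0.0279
gripper_force: 79.7
[0.61162492 0.0226461  0.15655074] [[0.05, 0.999, -0.002], [0.999, -0.05, 0.0], [-0.0, -0.002, -1.0]] 0.02787457820919938 79.74703431129456 [ 0.37509904 -0.4966063  -1.98613758]
```

```bash
python3 -m handwheel '[[[0,1,25],[0,0,0],1],[[0,0,25],[0,0,0],1],[[0,0,20],[0,0,0],1],[[0,0,5],[0,0,0],1],[[0,0,0],[0,0,0],1],[[0,0,0],[0,0,0],1]]'
python3 - <<'E'
from h import *
p,r,s=pose();print(p,r.as_matrix().round(3).tolist(),s["contact_force"])
t=vision.get_image("top");s=vision.get_image("scene");C=cv2.INTER_CUBIC
print("top tip",proj("top",[.6185,.1566,.085]),proj("scene",[.6185,.1566,.085]))
c=np.vstack([cv2.resize(t[145:185,190:290],(800,320),interpolation=C)[:300],cv2.resize(s[175:245,300:400],(400,280),interpolation=C).repeat(1,0) if 0 else cv2.resize(s[165:215,300:400],(600,300),interpolation=C).copy() if 0 else np.zeros((1,800,3),np.uint8)])
cv2.imwrite("pics/t2.png",cv2.resize(t[145:190,195:275],(800,450),interpolation=C))
cv2.imwrite("pics/s2.png",cv2.resize(s[160:260,290:410],(720,600),interpolation=C))
E
```

```text
clock: 8.12
position: [0.614, 0.0225, 0.0833]
ee_rot: [0.001, 0.724, 0.689, 0.001]
contact_force: [-0.8, -0.0, -1.6]
width: 0.0279
gripper_force: 79.9
[0.61397004 0.02249642 0.08325701] [[0.049, 0.999, 0.002], [0.999, -0.049, -0.0], [-0.0, 0.002, -1.0]] [-0.75320999 -0.02134093 -1.60507152]
top tip [225.3738813  164.82553047] [362.60166438 195.70830631]
```

View pics/t2.png

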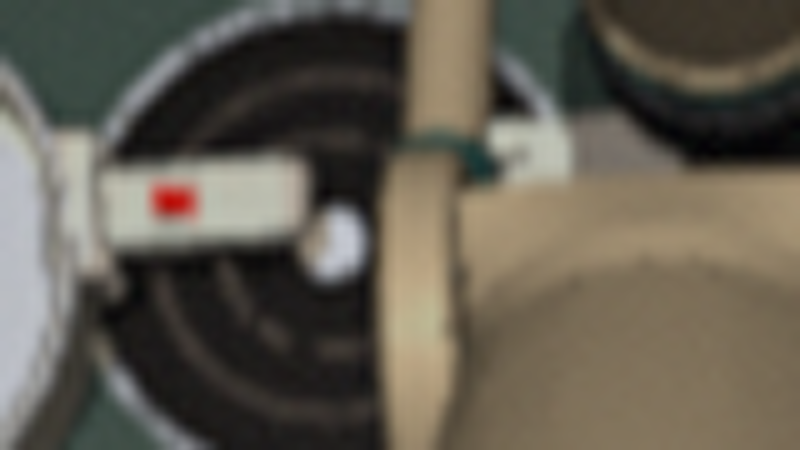

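View pics/s2.png

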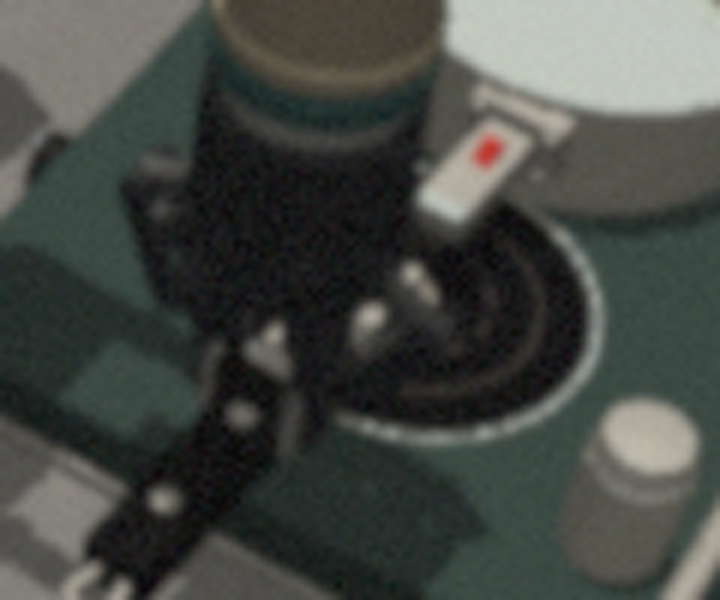

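The top crop shows the stub from (105,210) to (305,200) with its button at (175,202). The tube's upper edge is at about (530,115), in line with the stub. In the scene crop, the handle rivets are at (240,415) and (163,497), the button at (488,152) and the stub tip at about (447,200).

Run:
```python
from h import *
S=lambda x,y,z:ray("scene",(290+(x+.5)/6-.5,160+(y+.5)/6-.5),z)
r1=S(240,415,.099);r2=S(163,497,.099);b=S(488,152,.096);t=S(443,200,.093)
print(r1,r2,"btn",b,"tip",t)
d=r1-r2;print("yaw",np.arctan2(d[1],d[0]),np.linalg.norm(d)); d=b-r2;print("rivet->btn yaw",np.arctan2(d[1],d[0]))
t=vision.get_image("top")
T=lambda x,y,z:ray("top",(x,y),z)
g=t.mean(2)
for y in range(152,170): print(y,g[y,240:266].astype(int).tolist())
```

```text
[0.61268492 0.00769158 0.099     ] [ 0.61027015 -0.0417868   0.099     ] btn [0.62086144 0.19144856 0.096     ] tip [0.61814988 0.15853915 0.093     ]
yaw 1.5220303578971697 0.04953727156360237
rivet->btn yaw 1.5254171760160387
152 [135, 126, 114, 85, 55, 86, 122, 121, 87, 70, 67, 48, 39, 38, 33, 23, 28, 34, 48, 64, 76, 80, 83, 91, 101, 107]
153 [134, 126, 113, 84, 41, 47, 92, 121, 107, 83, 68, 45, 39, 39, 39, 24, 17, 23, 36, 43, 47, 53, 64, 82, 97, 99]
154 [136, 126, 111, 86, 39, 21, 47, 91, 123, 119, 79, 44, 34, 40, 39, 30, 16, 17, 29, 34, 38, 36, 38, 47, 54, 58]
155 [135, 127, 111, 82, 38, 16, 18, 55, 114, 147, 103, 53, 41, 45, 48, 48, 40, 24, 21, 28, 35, 35, 29, 24, 30, 30]
156 [134, 126, 108, 84, 68, 68, 65, 74, 108, 156, 135, 88, 69, 77, 79, 82, 81, 63, 27, 13, 20, 26, 28, 26, 34, 34]
157 [124, 122, 105, 100, 136, 146, 145, 145, 152, 171, 165, 123, 99, 100, 104, 106, 109, 95, 62, 26, 9, 12, 16, 23, 30, 28]
158 [95, 95, 85, 106, 171, 185, 182, 179, 182, 185, 184, 158, 119, 109, 112, 112, 114, 110, 93, 62, 29, 12, 9, 9, 12, 11]
159 [69, 63, 60, 92, 158, 178, 169, 170, 182, 185, 1
[... 684 characters left out ...]
20, 120, 122, 122, 122, 123]
165 [106, 136, 148, 146, 145, 145, 144, 141, 137, 135, 133, 134, 129, 129, 124, 123, 121, 121, 120, 119, 120, 119, 119, 121, 122, 122]
166 [100, 136, 149, 147, 146, 145, 142, 139, 139, 137, 134, 132, 130, 126, 126, 123, 121, 121, 120, 121, 124, 122, 123, 122, 123, 123]
167 [98, 134, 147, 145, 143, 143, 141, 140, 140, 138, 136, 133, 129, 128, 128, 127, 128, 126, 126, 128, 131, 130, 131, 131, 130, 131]
168 [98, 132, 143, 142, 141, 141, 141, 140, 138, 136, 133, 131, 129, 128, 131, 131, 132, 134, 137, 136, 137, 139, 137, 137, 135, 136]
169 [98, 130, 140, 140, 139, 141, 139, 138, 135, 132, 128, 127, 128, 132, 134, 135, 136, 136, 136, 135, 136, 137, 137, 135, 137, 136]
```

```bash
python3 - <<'E'
from h import *
T=lambda x,y,z:ray("top",(x,y),z)
for e in [(245,156.4),(256,155.7)]:
    a=T(*e,.099); x0=.614+(a[1]-.0225)*.049; print(a,"edge-axis(15?)",a[0]-x0)
for e in [(208,161.2),(215,160.5),(220,160.3)]:
    a=T(*e,.093); x0=.614+(a[1]-.0225)*.049; print(a,"stub edge - tube axis (11?)",a[0]-x0)
E
python3 -m handwheel '[[[8,0,0],[0,0,0],1],[[6,-0.5,2],[0,0,0],1],[[5,0,0],[0,0,0],1],[[4,0,0],[0,0,0],1],[[0,0,0],[0,0,0],1]]'
```

```text
[0.63337886 0.09503732 0.099     ] edge-axis(15?) 0.015824535836211684
[0.63172759 0.06245776 0.099     ] edge-axis(15?) 0.015769660898949933
[0.63326963 0.20601484 0.093     ] stub edge - tube axis (11?) 0.01027740664819321
[0.63299732 0.18517453 0.093     ] stub edge - tube axis (11?) 0.011026263117857926
[0.6318818  0.17036381 0.093     ] stub edge - tube axis (11?) 0.010636477382020781
clock: 8.9
position: [0.6139, 0.0459, 0.0803]
ee_rot: [0.0, 0.724, 0.69, -0.0]
contact_force: [-0.2, -1.2, -2.3]
width: 0.0275
gripper_force: 79.9
```

```bash
python3 -m handwheel '[[[4,-0.3,-0.7],[0,0,0],1],[[4,0,0],[0,0,0],1],[[3,0,0],[0,0,0],1],[[3,0,0],[0,0,0],1],[[2,0,0],[0,0,0],1],[[2,0,0],[0,0,0],1],[[2,0,0],[0,0,0],1],[[2,0,0],[0,0,0],1],[[2,0,0],[0,0,0],1],[[0,0,0],[0,0,0],1]]'
```

```text
clock: 10.15
position: [0.6147, 0.0697, 0.081]
ee_rot: [0.0, 0.724, 0.69, -0.0]
contact_force: [-0.8, 0.5, -1.5]
width: 0.0276
gripper_force: 79.9
```

```bash
python3 -m handwheel '[[[2,0,0],[0,0,0],1],[[2,0,0],[0,0,0],1],[[2,0,0],[0,0,0],1],[[2,0,0],[0,0,0],1],[[2,0,0],[0,0,0],1],[[2,0,0],[0,0,0],1],[[2,0,0],[0,0,0],1],[[2,0,0],[0,0,0],1],[[2,0,0],[0,0,0],1],[[0,0,0],[0,0,0],1]]'
python3 - <<'E'
from h import *
p,r,s=pose();print(p,s["contact_force"],s["moment"])
t=vision.get_image("top");s=vision.get_image("scene");C=cv2.INTER_CUBIC
c=np.zeros((600,800,3),np.uint8)
c[:300]=cv2.resize(t[140:185,165:285],(800,300),interpolation=C)
c[300:,:450]=cv2.resize(s[155:225,305:410],(450,300),interpolation=C)
cv2.imwrite("pics/c3.png",c)
E
```

```text
clock: 11.4
position: [0.6156, 0.0877, 0.081]
ee_rot: [0.0, 0.724, 0.69, -0.0]
contact_force: [-0.4, -0.4, -1.4]
width: 0.0282
gripper_force: 79.9
[0.61561215 0.08765401 0.08097179] [-0.44203853 -0.42955611 -1.39114625] [ 0.03906738  0.01289605 -0.02740827]
```

View pics/c3.png

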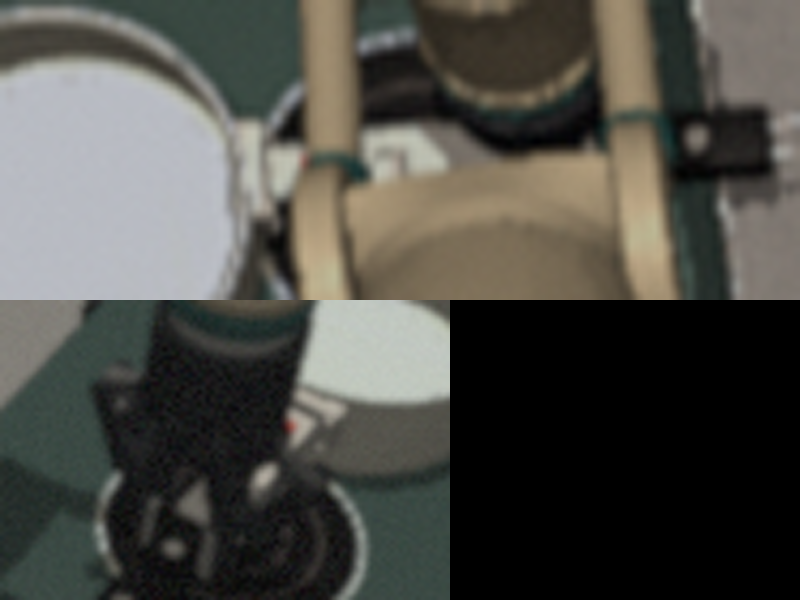

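The tube is on the stub in both views: the hole is at (390,155) in the top half, and the button is just ahead of the mouth. There is no side force, so I keep pushing in small steps.

```bash
for i in 1; do :; done; python3 -m handwheel '[[[2,0,0],[0,0,0],1],[[2,0,0],[0,0,0],1],[[2,0,0],[0,0,0],1],[[2,0,0],[0,0,0],1],[[2,0,0],[0,0,0],1],[[0,0,0],[0,0,0],1]]'; python3 -m handwheel '[[[2,0,0],[0,0,0],1],[[2,0,0],[0,0,0],1],[[2,0,0],[0,0,0],1],[[2,0,0],[0,0,0],1]]'
```

```text
clock: 12.25
position: [0.6163, 0.0973, 0.0813]
ee_rot: [0.0, 0.724, 0.69, 0.0]
contact_force: [-0.3, -2.1, 1.0]
width: 0.0281
gripper_force: 80.1
clock: 12.75
position: [0.6172, 0.1044, 0.0815]
ee_rot: [0.001, 0.724, 0.69, -0.0]
contact_force: [1.3, -6.3, 1.1]
width: 0.0284
gripper_force: 80.3
```

```bash
python3 -m handwheel '[[[2,0,0],[0,0,0],1],[[2,0,0],[0,0,0],1],[[2,0,0],[0,0,0],1]]'; python3 -m handwheel '[[[2,0,0],[0,0,0],1],[[2,0,0],[0,0,0],1],[[2,0,0],[0,0,0],1]]';python3 -m handwheel '[[[2,0,0],[0,0,0],1],[[2,0,0],[0,0,0],1]]'
```

```text
clock: 13.12
position: [0.6176, 0.1104, 0.0815]
ee_rot: [0.001, 0.724, 0.69, -0.0]
contact_force: [-0.6, -5.4, 1.7]
width: 0.0281
gripper_force: 80.3
clock: 13.5
position: [0.6177, 0.1159, 0.0815]
ee_rot: [0.001, 0.724, 0.69, -0.001]
contact_force: [-0.4, -6.9, 1.9]
width: 0.0285
gripper_force: 80.3
clock: 13.75
position: [0.6177, 0.1192, 0.0815]
ee_rot: [0.002, 0.724, 0.69, -0.001]
contact_force: [-0.0, -0.8, 2.8]
width: 0.0281
gripper_force: 80.5
```

```bash
python3 -m handwheel '[[[1.5,0,0],[0,0,0],1],[[1.5,0,0],[0,0,0],1]]'; python3 -m handwheel '[[[1.5,0,0],[0,0,0],1],[[0,0,0],[0,0,0],1]]'
python3 - <<'E'
from h import *
t=vision.get_image("top");s=vision.get_image("scene");C=cv2.INTER_CUBIC
c=np.zeros((600,800,3),np.uint8)
c[:300]=cv2.resize(t[140:185,165:285],(800,300),interpolation=C)
c[300:]=cv2.resize(s[155:192,320:420],(800,300),interpolation=C)
cv2.imwrite("pics/c4.png",c)
E
```

```text
clock: 14.0
position: [0.6178, 0.1242, 0.0814]
ee_rot: [0.001, 0.724, 0.69, 0.0]
contact_force: [1.0, -4.5, 2.4]
width: 0.028
gripper_force: 80.4
clock: 14.25
position: [0.6179, 0.1263, 0.0812]
ee_rot: [0.0, 0.724, 0.69, 0.0]
contact_force: [-0.1, -2.9, 2.4]
width: 0.0282
gripper_force: 80.4
```

View pics/c4.png

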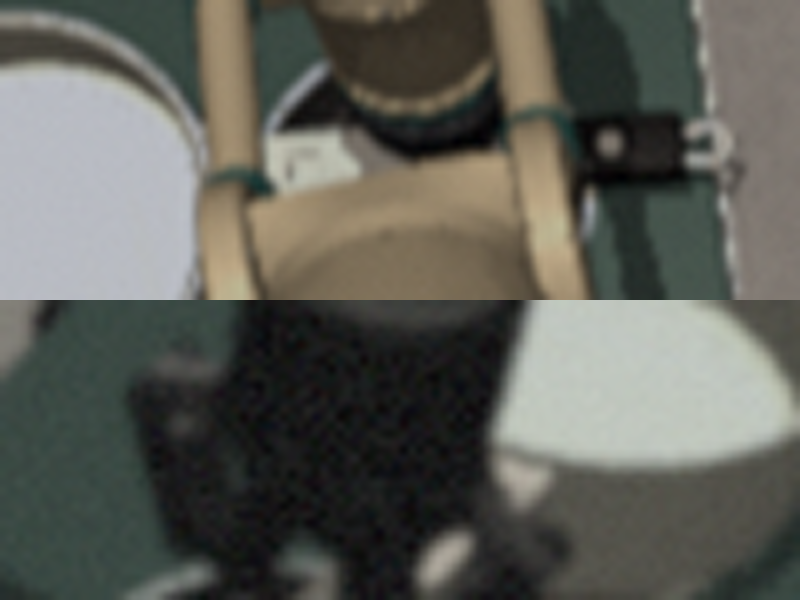

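The hole at (305,165) shows no red yet. The pan rim's edge has moved from 240 to 205, so the pan has slipped back about 15 mm. I keep pushing.

```bash
python3 -m handwheel '[[[2,0,0],[0,0,0],1],[[2,0,0],[0,0,0],1],[[2,0,0],[0,0,0],1]]'; python3 -m handwheel '[[[2,0,0],[0,0,0],1],[[2,0,0],[0,0,0],1]]';python3 -m handwheel '[[[2,0,0],[0,0,0],1],[[2,0,0],[0,0,0],1]]'
```

```text
clock: 14.72
position: [0.6181, 0.1321, 0.0811]
ee_rot: [0.0, 0.724, 0.69, 0.0]
contact_force: [0.4, -4.3, 3.4]
width: 0.028
gripper_force: 80.5
clock: 14.98
position: [0.6178, 0.1367, 0.0806]
ee_rot: [-0.001, 0.724, 0.689, 0.0]
contact_force: [1.8, -0.8, -1.8]
width: 0.0279
gripper_force: 79.9
clock: 15.22
position: [0.6178, 0.1376, 0.0804]
ee_rot: [0.001, 0.724, 0.69, -0.002]
contact_force: [1.1, -12.2, 1.5]
width: 0.0282
gripper_force: 80.2
```

Run:
```python
from h import *
t=vision.get_image("top");s=vision.get_image("scene")
for n,im in(("top",t),("scene",s)):
    b,g,r=[im[...,i].astype(int) for i in range(3)]
    m=((r-g)>50)&((r-b)>50); 
    n_,l,st,c=cv2.connectedComponentsWithStats(m.astype(np.uint8))
    print(n,[(c[i].round(1).tolist(),int(st[i,4])) for i in range(1,n_)])
    P=[.621,.2165,.098]; print(proj(n,P))
c=cv2.resize(t[140:180,165:245],(800,400),interpolation=cv2.INTER_CUBIC);cv2.imwrite("pics/c5.png",c)
```

```text
top [([445.7, 104.9], 387), ([206.7, 165.0], 13), ([321.9, 207.8], 261), ([313.5, 178.0], 2), ([398.9, 269.7], 201), ([421.8, 293.6], 256)]
[204.52493613 165.11141299]
scene [([205.5, 242.0], 2), ([211.0, 244.0], 5), ([216.2, 246.4], 5), ([222.3, 248.3], 7), ([228.0, 249.7], 3), ([231.0, 251.5], 4), ([237.8, 254.0], 9), ([276.7, 266.5], 29), ([274.5, 271.1], 13)]
[375.76926794 178.74306837]
```

View pics/c5.png

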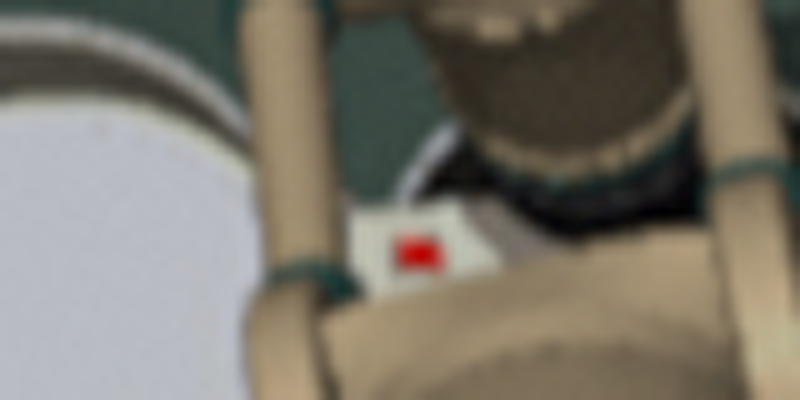

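Red now fills the hole at (418,252), so the button is up and the handle is locked. Next I locate the pan and work out the draw.

```bash
cat >> h.py <<'E'
def panfit(n,im,x0,y0,rng=.03):
    K,Rm,t=cam(n); g=cv2.GaussianBlur(cv2.cvtColor(im,cv2.COLOR_BGR2GRAY),(0,0),.7).astype(np.float32)
    th=np.linspace(0,2*np.pi,240,endpoint=False)
    def smp(x,y,r):
        P=np.c_[x+r*np.cos(th),y+r*np.sin(th),0*th+.108]; q=(P@Rm.T+t)@K.T; q=(q[:,:2]/q[:,2:]).astype(np.float32)
        return cv2.remap(g,q[:,:1].copy(),q[:,1:].copy(),cv2.INTER_LINEAR).ravel()
    best=max((np.clip(smp(x,y,.0885)-smp(x,y,.0945),-60,60).mean(),x,y) for x in np.arange(x0-rng,x0+rng,.001) for y in np.arange(y0-rng,y0+rng,.001))
    return best
E
python3 - <<'E'
from h import *
im0=cv2.resize(cv2.imread("pics/top0.png"),(560,420),interpolation=cv2.INTER_AREA)
print("init",panfit("top",im0,.61,.316))
s0=cv2.resize(cv2.imread("pics/scene0.png"),(560,420),interpolation=cv2.INTER_AREA)
print("init scene",panfit("scene",s0,.61,.316))
print("now",panfit("top",vision.get_image("top"),.61,.335),panfit("scene",vision.get_image("scene"),.61,.335))
print("btn",ray("top",(206.7,165),.0985))
p,r,s=pose();print(p,r.as_matrix().round(3).tolist(),s["contact_force"])
E
```

```text
init (np.float32(33.942463), np.float64(0.614), np.float64(0.31800000000000006))
init scene (np.float32(21.30984), np.float64(0.612), np.float64(0.31300000000000006))
now (np.float32(26.798185), np.float64(0.613), np.float64(0.3350000000000001)) (np.float32(17.98304), np.float64(0.614), np.float64(0.33000000000000007))
btn [0.62044344 0.21001201 0.0985    ]
[0.61774341 0.13755457 0.08040062] [[0.048, 0.999, -0.001], [0.999, -0.048, -0.005], [-0.005, -0.001, -1.0]] [ 1.25631916 -8.63709995  0.4769488 ]
```

```bash
python3 -m handwheel '[[[-3,0,0],[0,0,0],1],[[-3,0,0],[0,0,0],1],[[-4,0.3,0],[0,0,0],1],[[-5,0.5,0],[0,0,0],1],[[-6,0.5,0],[0,0,0],1]]'; python3 -m handwheel '[[[-8,0.7,0],[0,0,0],1],[[-8,0.7,0],[0,0,0],1],[[-8,0.7,0],[0,0,0],1],[[-8,0.7,0],[0,0,0],1],[[-8,0.7,0],[0,0,0],1],[[-8,0.7,0],[0,0,0],1],[[-8,0.7,0],[0,0,0],1],[[-8,0.7,0],[0,0,0],1],[[-8,0.7,0],[0,0,0],1],[[-8,0.7,0],[0,0,0],1],[[-8,0.7,0],[0,0,0],1],[[-8,0.7,0],[0,0,0],1],[[-8,0.7,0],[0,0,0],1],[[-8,0.7,0],[0,0,0],1],[[-8,0.7,0],[0,0,0],1],[[-6,0.7,0],[0,0,0],1],[[-4,0,0],[0,0,0],1],[[0,0,0],[0,0,0],1]]'
python3 - <<'E'
from h import *
p,r,s=pose();print(p,s["contact_force"])
t=vision.get_image("top");s=vision.get_image("scene")
y=p[1]+.196
print("now",panfit("top",t,.617,y),panfit("scene",s,.617,y))
cv2.imwrite("pics/c6.png",np.hstack([cv2.resize(t[120:240,160:320],(400,300)),cv2.resize(s[100:280,260:500],(400,300))]))
E
```

```text
clock: 16.05
position: [0.6179, 0.1191, 0.0807]
ee_rot: [-0.001, 0.724, 0.69, -0.0]
contact_force: [0.4, 3.5, -1.7]
width: 0.028
gripper_force: 79.9
clock: 18.3
position: [0.6234, -0.0123, 0.0811]
ee_rot: [0.001, 0.724, 0.69, -0.0]
contact_force: [0.5, 0.5, -1.2]
width: 0.0284
gripper_force: 79.8
[ 0.62342711 -0.01231496  0.08110995] [ 0.48278579  0.49528193 -1.22804369]
now (np.float32(37.90423), np.float64(0.623), np.float64(0.1866850399945812)) (np.float32(32.625813), np.float64(0.622), np.float64(0.1836850399945812))
```

View pics/c6.png

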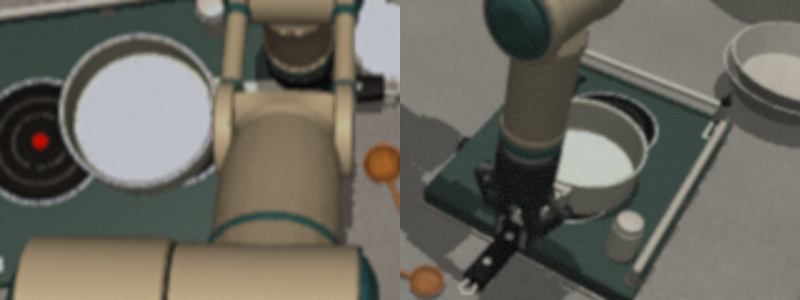

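The pan trails the handle and stands flat, with its centre at about (0.6225, 0.185). About 32 mm remains.

```bash
python3 -m handwheel '[[[-4,-0.5,0],[0,0,0],1],[[-6,-1,0],[0,0,0],1],[[-6,-1,0],[0,0,0],1],[[-6,-0.5,0],[0,0,0],1],[[-5,-0.5,0],[0,0,0],1],[[-3,0,0],[0,0,0],1],[[-2,0,0],[0,0,0],1],[[0,0,0],[0,0,0],1],[[0,0,0],[0,0,0],1]]'
python3 - <<'E'
from h import *
p,r,s=pose();print(p,s["contact_force"])
y=p[1]+.196
print("now",panfit("top",vision.get_image("top"),.617,y,.02),panfit("scene",vision.get_image("scene"),.617,y,.02))
E
```

```text
clock: 19.52
position: [0.6182, -0.0436, 0.081]
ee_rot: [0.0, 0.724, 0.69, -0.0]
contact_force: [-0.7, 2.3, -1.1]
width: 0.028
gripper_force: 79.9
[ 0.61817777 -0.04361136  0.08102285] [-0.65783044  2.27544896 -1.13548212]
now (np.float32(36.32133), np.float64(0.62), np.float64(0.15438863621329613)) (np.float32(34.348705), np.float64(0.619), np.float64(0.15238863621329612))
```

```bash
python3 -m handwheel '[[[0.5,0,0],[0,0,0],0.2],[[0,0,0],[0,0,0],0],[[0,0,0],[0,0,0],-0.5],[[0,0,0],[0,0,0],-1],[[0,0,0],[0,0,0],-1],[[0,0,0],[0,0,0],-1],[[0,0,-10],[0,0,0],-1],[[0,0,-30],[0,0,0],-1],[[0,0,-40],[0,0,0],-1],[[0,0,-40],[0,0,0],-1],[[-40,0,-40],[0,0,0],-1],[[-40,0,0],[0,0,0],-1],[[-40,0,0],[0,0,0],-1],[[0,0,0],[0,0,0],-1]]' 20
python3 - <<'E'
from h import *
p,r,s=pose();print(p,s["contact_force"])
t=vision.get_image("top");s=vision.get_image("scene")
print("now",panfit("top",t,.617,.153,.02),panfit("scene",s,.617,.153,.02))
cv2.imwrite("pics/c7.png",np.hstack([cv2.resize(t[120:240,190:310],(400,400)),cv2.resize(s[140:280,280:420],(400,400))]))
E
```

```text
clock: 21.38
position: [0.6122, -0.1655, 0.2417]
ee_rot: [0.001, 0.725, 0.688, -0.0]
contact_force: [-0.1, 0.4, -0.4]
width: 0.0855
gripper_force: 0.0
[ 0.61220471 -0.16547301  0.24167974] [-0.13995852  0.4258441  -0.36135954]
now (np.float32(36.209908), np.float64(0.62), np.float64(0.15400000000000003)) (np.float32(43.21565), np.float64(0.616), np.float64(0.15100000000000002))
```

View pics/c7.png

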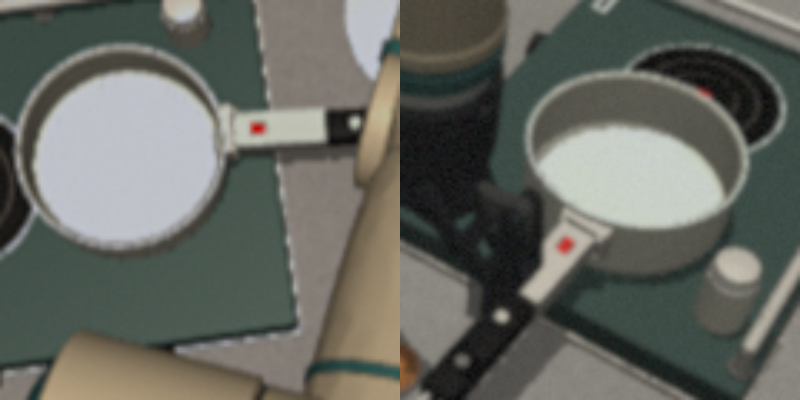

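The pan sits on the simmer plate with the handle at the bracket and the red button up in its hole, at (258,128). The gripper is clear.

```bash
python3 -c "from rig import manip; print(manip.sign_off())"
```

```text
the job is handed in; nothing more can be done
None
```

The job is handed in: the handle is locked on the stub with the red button up, and the pan was drawn flat to within about 3 mm of the simmer plate's centre by the camera images, then released with the gripper clear; the hand-in returned no verdict.

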